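# Fit the earth plug and snap its cap on

## Robot

A 7-joint arm with a two-finger parallel gripper is mounted at the origin on a cart in front of the work surface, level with it; the furniture and walls round the work are solid. World frame = base frame: x ahead of the robot, y to its left, z up, the work surface at z = 0. Lengths are in mm, angles in rad, forces in N, time in s.
With the tool pointing down it reaches from about 400 to 925 mm from the base axis. Payload 4.1 kg.
Tool frame: the origin (TCP) lies at the very end of the fingers, on their centre line; the grasp point (between the pads) lies 19 mm behind it; z points along the fingers, y is the line along which they close (so a half turn about z gives the same grasp; the last joint's range is limited). The gripper opens to 85 mm and grips with 20 to 120 N. Pads are 22 mm wide; open, the fingers measure 114 mm over their backs; the gripper's body (76 mm by 85 mm) begins 54 mm behind the grasp point. The pads swing forward as they close: fully open they stand 13 mm farther back than shut.
Start: joints at [-1.381, 0.398, 0.045, 1.537, -0.019, 1.207, -0.051], TCP at [185.099, 623.123, 231.347] pointing down, gripper open.
Joint ranges: [-2.82, 2.82], [-0.49, 2.23], [-1.37, 1.46], [0, 2.46], [-1.36, 4.5], [0.23, 2], [-2.94, 2.94]. Speed limits (rad/s): [2.57, 2.57, 3.14, 3.14, 3.14, 3.14, 3.14].

## Interface

Orientations are given as [roll, pitch, yaw] about the fixed x, y, z axes, in that order (R = Rz(yaw) Ry(pitch) Rx(roll)).
In Python, from plant import r, eyes, nets gives the robot as it stands. The module is installed in compiled form; this text tells all that it offers.
- The arm moves only by the tool drive_tool, never from a script. Its argument "plan" is text: rows parted by semicolons, each of 6 numbers parted by spaces: the shift along the tool's x, y, z in units of 30 mm (1.0 is 30 mm), then the turn, a rotation vector about the tool's x, y, z in units of 6 degrees (1.0 is 6 degrees). In form: x y z wx wy wz; .... A call has 1 to 12 rows; each row shifts and turns the commanded pose from where the row before left it, along the tool's axes as they then stand; what a row does not reach is not made up. A row lasts 1/10 s, in which the tool goes at most 50 mm and 8.59 degrees, less where a joint would pass 70% of its speed; a pose out of reach is approached as far as the arm can. A call is refused whole if a number of a shift passes 1 or a number of a turn 1, either way. A call with a gripper value outside its range is refused whole. "gripper" is the finger opening in mm, from 0 to 85.4, set as the call begins (left out, the last holds). The fingers move at their own pace and stop on an object; "newtons" is the grip in N (left out, the last holds). Time passes only in rows, so rows that do not move let the fingers close. It gives the time, the measured TCP pose, the force, the opening and the grip force at its end, in the units of the state.
- r.read_state(): the state, without advancing time (a new reading comes with each control period).
- eyes.camera(name): name is "scene" or "top" or "wrist"; returns a dict with "image" (480x640x3 uint8, red, green, blue), "depth" (480x640 float32, mm along the optical axis (not along the pixel's ray), 0 where there is no reading), "fx", "fy", "cx", "cy" (pixels), "k1" (the pictures are not rectified: a ray, as slopes to the right and down, at radius r is drawn at 1 + k1 r^2 times it, then the intrinsics apply), "R" (3x3) and "t" (3): a world point X has camera coordinates R X + t; the wrist camera has in their place "tool_from_camera" (4x4, takes a point from camera to tool coordinates, whose origin is the TCP and whose axes are the flange's). Camera axes: x right, y down, z forward; pixel columns grow to the right and rows downward; lengths in mm; the calibration is good to about 2 mm. A picture is of the moment at which its call begins: read the wrist's pose just before it.
- r.sign_off(): hands the job in; it is judged then, once.
Trained networks look in the newest picture that a camera, given by its name, has taken for a name from the list of things; names that differ only in an ending like _2 or _b are one class to them, and where a whole thing is asked for, a point or a joint stands for the part that bears it (a point fixed in the world has none). Each returns a list of dicts, best first, with "confidence" (0 to 1); they miss things now and then, are a little off and sometimes report something else, mostly with a low value. They report only what shows in the picture. A call takes as long as a camera call.
- nets.search_frame(camera, query): "box" ([centre column, centre row, width, height] in pixels, round what is visible of it).
- nets.trace(camera, query): "mask" (480x640 bool, what is visible of it) and "box" ([centre column, centre row, width, height] in pixels, round what is visible of it).
- nets.mark_of(camera, query): "point" ([column, row] in pixels: a listed point, or the origin of a listed thing).
The state is a dict: "clock": time; "joint_pos": joint angles; "qd": joint speeds; "effort": joint torques, N m; "eef_pos": TCP position; "eef_rot": TCP orientation; "force": force on the tool from outside, world axes, zero at the start; "moment": the same for the moment, N m; "finger_gap": opening from 0.0 (shut) to 1.0 (fully open); "grip_force": force on a finger pad.
Only numpy, scipy, OpenCV 4.12 (cv2) and the standard library are available. Lean on these libraries where they do the work, as an engineer would, in place of code of your own. Each camera call takes 0.05 s, during which the arm holds its last target. There are 200 camera calls.

## Task

Plug the square-footed earth plug into the square socket of the earthing block, pushed fully home, then put the tall snap cap over the stud on top of the plug and press it down until it clicks and sits fully home on the plug's collar. Do not stop at the click: keep pressing down on the cap with roughly 10 N, and finish your program while still pressing (do not let go or lift off). Leave the loupe, the flat dust cap and the brass weight where they are.

Things in the scene. Friction and masses are not known exactly. Their poses are not given: they have to be found in the camera images.
- earth_block: fixed aluminium block, 60 (its x) x 110 (its y) x 26 mm high, screwed down on the 2 mm thick bench mat, whose top is 2 mm above the table; origin at the centre of its underside. In its top are two blind holes on its y axis, 18 mm deep: the square socket at +24 mm (sides parallel to the block's x and y) and a round hole of 15 mm, which is not used, at -24 mm
- socket (a point): centre of the mouth of the square socket, level with the block's top (28 mm above the table); the socket is 25.5 mm square with a 2 mm chamfer; axes as the block
- earth_plug: loose plug, 78 mm tall, 120 g, standing upright on its foot; origin at the centre of the foot's underside, z up, x and y along its square sides. From below: steel foot 24 x 24 mm, 16 mm high; grey body 34 x 34 mm from z = 16 to 46 mm (grip here, best above z = 36 so that fingertips clear the block); collar of radius 17 mm up to z = 49; stud up to z = 78 mm
- plug_shoulder (a point): centre of the underside of the plug's square body (z = 16 mm of the plug), level with socket when home: the body then rests on the block's top. The foot fits the socket in any of the four quarter turns
- stud_seat (a point): centre of the upper face of the plug's collar (z = 49 mm of the plug), where the cap's rim comes to rest. The steel stud rises 29 mm above it: neck of radius 7 mm, mushroom head of radius 10 mm (widest 23 mm up), tapering to 4.5 mm at the top
- snap_cap: loose black ribbed round cap, 36 mm diameter, 35 mm tall, closed flat top, open below, 47 g, standing on its open rim; origin at the centre of the rim, z up. Any turn about z will do. Bore 30 mm wide, 31 mm deep, with four spring detents inside that leave 16 mm between them, 18 mm above the rim
- cap_top (a point): centre of the cap's flat top, 35 mm above its rim; press here or hold the cap round its side. Set on the stud the cap first rests with its rim about 8 mm above the collar; pressed straight down it resists with a force that grows to about 8 N, then snaps (the force drops) and goes down onto the collar
- loupe: bystander: black loupe, 38 mm diameter, 32 mm tall; origin at the centre of its underside
- dust_cap: bystander: flat black dust cap, 36 mm diameter, only 12 mm tall; origin at the centre of its underside; not the snap cap
- weight: bystander: brass weight, 22 mm diameter, 32 mm tall with a knob; origin at the centre of its underside

How it is judged (in metres and radians):
On the way, in this order (a step that is already met when the one before it is completed fails the run):
1. the plug is fully home in the square socket (horizontal distance between plug_shoulder and socket below 0.003 m and z of plug_shoulder in the frame of socket between -0.003 and 0.002 m and angle between earth_plug's own z axis and vertical below 0.06 rad), for 0.2 s.
2. the cap has snapped over the stud and is home on the collar (horizontal distance between snap_cap and stud_seat below 0.004 m and z of snap_cap in the frame of stud_seat between -0.003 and 0.002 m and angle between snap_cap's own z axis and vertical below 0.1 rad), for 0.2 s.
At the end, for the whole second after the job is handed in: Plug home in the square socket (3 mm sideways, shoulder within 2 mm of the block top, upright within 0.06 rad); cap home on its collar (rim within 2 mm, 4 mm sideways, upright within 0.1 rad); robot still pressing: the cap bears on the plug with over 3 N (all of step 1 and all of step 2 and contact force between snap_cap and earth_plug above 3 N and linear speed of snap_cap below 0.02 m/s); the arm keeps its last pose, push and grip.
It fails at once if the loupe is disturbed (distance of loupe from where it was at the start of the episode above 0.03 m).
It fails at once if the dust cap is disturbed (distance of dust_cap from where it was at the start of the episode above 0.03 m).
It fails at once if the weight is disturbed (distance of weight from where it was at the start of the episode above 0.03 m).
It also fails if it takes over 72 s, if anything falls off the work surface, if the arm or the gripper's body presses on something with over 40 N, if the wrist force passes 120 N, or if a joint passes its speed limit or range.

## Working session

There is one attempt and no reset: what is moved stays moved. The work goes in short steps, Python scripts to look and compute and a tool call to move; the robot and the scene stay as the last step left them, time stands still between calls to the robot, and variables do not carry over. Pictures are saved under pics/ and viewed, at most 10 in all, crops included, and the job is handed in when it is done.

Besides the shell and the picture viewer there is one more tool, called after ">>>" as a command line: name --argument value ..., lists and objects as JSON in quotes. drive_tool: Moves the arm, as the interface text tells. Its arguments: {"type":"object","properties":{"plan":{"type":"string"},"gripper":{"type":"number"},"newtons":{"type":"number"}},"required":["plan"]}

```bash
mkdir -p pics; cat > h.py <<'E'
import numpy as np, cv2
from scipy.spatial.transform import Rotation as Ro
from plant import r, eyes, nets
def pose():
    s=r.read_state(); T=np.eye(4); T[:3,:3]=Ro.from_euler('xyz',s['eef_rot']).as_matrix(); T[:3,3]=s['eef_pos']; return T,s
def snap(name):
    T,s=pose(); c=eyes.camera(name)
    if name=='wrist': M=T@np.array(c['tool_from_camera'])
    else:
        M=np.eye(4); R=np.array(c['R']); M[:3,:3]=R.T; M[:3,3]=-R.T@np.array(c['t'])
    c['M']=M; return c
def ray(c,uv):
    K=np.array([[c['fx'],0,c['cx']],[0,c['fy'],c['cy']],[0,0,1]],float)
    p=cv2.undistortPoints(np.array(uv,float).reshape(-1,1,2),K,np.array([c['k1'],0,0,0,0.]))[:,0]
    return np.c_[p,np.ones(len(p))]
def onplane(c,uv,z):
    d=ray(c,uv)@c['M'][:3,:3].T; o=c['M'][:3,3]
    return o+d*((z-o[2])/d[:,2])[:,None]
def cloud(c,mask):
    v,u=np.nonzero(mask&(c['depth']>0)); p=ray(c,np.c_[u,v])*c['depth'][v,u][:,None]
    return p@c['M'][:3,:3].T+c['M'][:3,3]
def save(c,n): cv2.imwrite(f'pics/{n}.png',c['image'][:,:,::-1])
E
cat > a.py <<'E'
from h import *
np.set_printoptions(precision=1,suppress=True)
print(r.read_state())
for n in ('top','scene'):
    c=snap(n); save(c,n+'0'); print(n,c['M'][:3,3])
    for q in ('earth_block','earth_plug','snap_cap','loupe','dust_cap','weight'):
        for m in nets.trace(n,q)[:2]:
            P=cloud(c,m['mask']); 
            if len(P)<5: print(q,'few'); continue
            top=np.percentile(P[:,2],97); t=P[P[:,2]>top-4]
            print(q,round(m['confidence'],2),np.array(m['box']),'top',top,'mean top',t.mean(0),'min',P.min(0),'max',P.max(0))
    for q in ('socket','plug_shoulder','stud_seat','cap_top'):
        for m in nets.mark_of(n,q)[:2]: print(q,round(m['confidence'],2),np.array(m['point']),onplane(c,[m['point']],dict(socket=28,plug_shoulder=18,stud_seat=49,cap_top=35)[q]))
E
python3 a.py
```

```text
{'clock': 0.0, 'joint_pos': array([-1.4,  0.4,  0. ,  1.5, -0. ,  1.2, -0.1]), 'qd': array([ 0.,  0.,  0., -0., -0.,  0.,  0.]), 'effort': array([ -0. , -47.5,   1.4, -25.4,   0. ,   0. ,  -0. ]), 'eef_pos': array([184.9, 622.5, 230.3]), 'eef_rot': array([-3.1,  0. ,  2.9]), 'force': array([-0.1,  0.1, -0.1]), 'moment': array([-0.1,  0. , -0. ]), 'grip_force': 0.0, 'finger_gap': 0.9959848343752103}
top [ 320.9  158.5 1022.6]
earth_block 0.77 [215.8 226.7  76.6  51.7] top 31.22982922937441 mean top [562.1 340.7  29. ] min [520.8 282.9  -1.6] max [606.6 404.8  33.3]
earth_block 0.7 [221.2 311.1  25.   23.5] top 37.58940660316589 mean top [416.8 321.4  35.5] min [397.9 302.9  -2. ] max [438.1 345.4  39.6]
earth_plug 0.81 [315.9 271.6  24.9  30.1] top 78.45819748355147 mean top [494.6 166.4  77. ] min [472.6 145.2  -1.9] max [514.9 186.4  81.6]
snap_cap 0.6 [221.8 310.4  27.2  24.1] top 37.619171700042 mean top [416.4 321.3  35.5] min [397.9 302.9  -1.7] max [432.7 345.9  39.6]
loupe 0.72 [237.8 162.4  20.7  25.4] top 36.53239209155729 mean top [682.2 313.7  34.4] min [664.4 295.6  -0.4]
[... 1101 characters left out ...]
66792033 mean top [680.2 311.6  33.1] min [661.1 293.4   4.3] max [697.  330.6  36.3]
loupe 0.15 [239.4 262.6  20.4  24.5] top 36.31329989185196 mean top [415.4 318.3  35.2] min [397.1 299.8  -0. ] max [433.3 337.7  37.7]
dust_cap 0.55 [371.4 285.9  19.9  17.1] top 14.379113880452223 mean top [585.7 134.7  12.8] min [568.2 117.   -1.1] max [615.  159.2  15.2]
weight 0.64 [366.1 381.   12.4  29.2] top 33.72197843901499 mean top [443.6 -57.2  32.7] min [432.8 -68.3  -0.1] max [465.8 -18.4  35. ]
socket 0.98 [298.5 227.2] [[566.6 368.3  28. ]]
plug_shoulder 0.88 [315.1 290.9] [[489.3 158.8  18. ]]
stud_seat 0.7 [314.7 268.3] [[499.1 175.6  49. ]]
cap_top 0.97 [237.2 252.7] [[419.7 320.9  35. ]]
```

```bash
python3 - <<'E'
from h import *
i=cv2.imread('pics/top0.png')[130:350,170:480]; cv2.imwrite('pics/c0.png',cv2.resize(i,None,fx=2.5,fy=2.5,interpolation=3))
c=snap('top')
P=cloud(c,nets.trace('top','earth_plug')[0]['mask']); b=P[(P[:,2]>38)&(P[:,2]<53)]
print('plug',cv2.minAreaRect(b[:,:2].astype('f')))
P=cloud(c,nets.trace('top','earth_block')[0]['mask']); b=P[(P[:,2]>23)]
print('block',cv2.minAreaRect(b[:,:2].astype('f')))
T,s=pose();print(T,s['eef_rot'])
w=snap('wrist');print(np.array(w['tool_from_camera']))
E
```

```text
plug ((493.5075378417969, 166.06300354003906), (33.053619384765625, 33.87508010864258), 67.6944808959961)Traceback (most recent call last):
  File "<stdin>", line 6, in <module>
IndexError: list index out of range
```

View pics/c0.png

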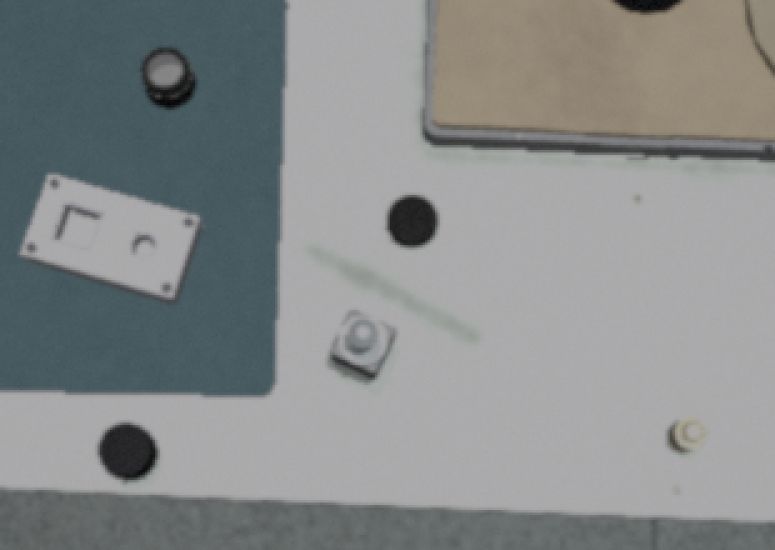

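```bash
cat >> h.py <<'E'
def go(x,y,z,yawdeg):
    T,s=pose(); d=T[:3,:3].T@(np.array([x,y,z])-T[:3,3])
    G=Ro.from_euler('xyz',[np.pi,0,np.radians(yawdeg)]).as_matrix()
    w=Ro.from_matrix(T[:3,:3].T@G).as_rotvec()
    print('t',round(s['clock'],2),'pos',T[:3,3].round(1),'yaw',np.degrees(s['eef_rot']).round(2),'f',s['force'].round(1),'gap',round(s['finger_gap']*85.4,1),'\n shift units',(d/30).round(3),'turn units',(np.degrees(w)/6).round(3))
E
python3 - <<'E'
from h import *
np.set_printoptions(precision=2,suppress=True)
go(493,165,180,157.7)
w=snap('wrist');print(np.array(w['tool_from_camera']))
E
```

```text
t 1.25 pos [185.1 623.1 231.3] yaw [180.     0.   163.46] f [ 0.2  0.9 -0.3] gap 85.5 
 shift units [-14.19 -11.72   1.71] turn units [0.   0.   0.96]
[[   0.     -0.95   -0.32   82.  ]
 [   1.      0.      0.      0.24]
 [   0.     -0.32    0.95 -142.5 ]
 [   0.      0.      0.      1.  ]]
```

>>> drive_tool --plan "-1 -0.8 0 0 0 0;-1 -0.8 0 0 0 0;-1 -0.8 0 0 0 0;-1 -0.8 0 0 0 0;-1 -0.8 0 0 0 0;-1 -0.8 0 0 0 0;-1 -0.8 0 0 0 0;-1 -0.8 0 0 0 0;-1 -0.8 0 0 0 0;-1 -0.8 0 0 0 0;-1 -0.8 0 0 0 0;-1 -0.8 0 0 0 0" --gripper 85 --newtons 60

```text
clock: 2.5
eef_pos: [449.0, 243.2, 231.7]
eef_rot: [3.141, 0.0, 2.853]
force: [-0.5, 0.6, -0.4]
finger_gap: 0.994
grip_force: 0.0
```

>>> drive_tool --plan "-1 -0.8 0.3 0 0 0;-0.8 -0.8 0.4 0 0 0;-0.4 -0.5 0.5 0 0 0;0 0 0.5 0 0 0.5;0 0 0 0 0 0.46;0 0 0 0 0 0;0 0 0 0 0 0;0 0 0 0 0 0"

```text
clock: 3.3
eef_pos: [493.8, 165.7, 180.8]
eef_rot: [3.141, 0.001, 2.754]
force: [-0.2, -0.1, 0.3]
finger_gap: 0.991
grip_force: 0.0
```

```bash
cat > b.py <<'E'
from h import *
import sys
np.set_printoptions(precision=1,suppress=True)
go(493,165,21,157.7)
c=snap('wrist'); save(c,'w1')
m=nets.trace('wrist','earth_plug')[0]; P=cloud(c,m['mask'])
print(m['confidence'],m['box'])
b=P[(P[:,2]>41)&(P[:,2]<48)]; print('body',len(b),cv2.minAreaRect(b[:,:2].astype('f')))
b=P[(P[:,2]>70)]; print('stud',len(b),b.mean(0),P[:,2].max())
for q,z in (('stud_seat',49),('earth_plug',0)):
    for k in nets.mark_of('wrist',q)[:1]: print(q,k['confidence'],np.array(k['point']),onplane(c,[k['point']],z))
E
python3 b.py
```

```text
t 3.3 pos [493.8 165.7 180.8] yaw [179.9   0.  157.8] f [-0.2 -0.1  0.3] gap 84.6 
 shift units [ 0.  -0.   5.3] turn units [0. 0. 0.]
0.85 [321.1, 220.4, 41.1, 49.4]
body 499 ((494.1134338378906, 167.20529174804688), (33.78004455566406, 33.887939453125), 67.07288360595703)
stud 557 [493.6 167.5  75.4] 79.53549746209717
stud_seat 0.88 [324.8 225.5] [[495.9 167.7  49. ]]
earth_plug 0.64 [320.4 209.5] [[494.4 164.5   0. ]]
```

View pics/w1.png

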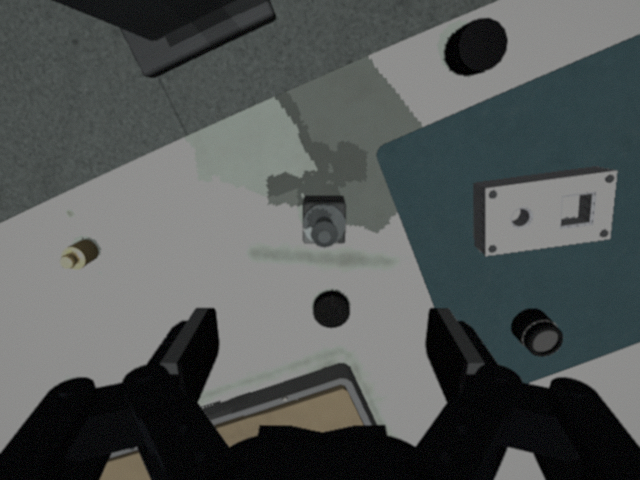

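>>> drive_tool --plan "0 0.03 1 0 0 0;0 0 1 0 0 0;0 0 1 0 0 0;0 0 1 0 0 0;0 0 0.8 0 0 0;0 0 0.5 0 0 0;0 0 0 0 0 0;0 0 0 0 0 0"

```text
clock: 4.3
eef_pos: [494.2, 166.3, 21.6]
eef_rot: [3.141, 0.0, 2.752]
force: [0.4, -0.1, -0.1]
finger_gap: 0.998
grip_force: 0.0
```

>>> drive_tool --plan "0 0 0 0 0 0;0 0 0 0 0 0;0 0 0 0 0 0;0 0 0 0 0 0;0 0 0 0 0 0;0 0 0 0 0 0;0 0 0 0 0 0;0 0 0 0 0 0" --gripper 20 --newtons 60

```text
clock: 5.1
eef_pos: [494.5, 166.6, 22.1]
eef_rot: [3.14, 0.001, 2.752]
force: [-1.9, -0.2, 5.3]
finger_gap: 0.39
grip_force: 60.2
```

>>> drive_tool --plan "0 0 -0.3 0 0 0;0 0 -0.7 0 0 0;0 0 -1 0 0 0;0 0 -1 0 0 0;0 0 0 0 0 0;0 0 0 0 0 0"

```text
clock: 5.7
eef_pos: [493.8, 166.3, 111.8]
eef_rot: [3.141, 0.0, 2.752]
force: [-0.4, 0.1, -1.2]
finger_gap: 0.387
grip_force: 59.8
```

```bash
cat > d.py <<'E'
from h import *
np.set_printoptions(precision=1,suppress=True)
go(568,364,100,164.3)
for n in('wrist','top'):
    c=snap(n); save(c,n+'2')
    for q,z in (('socket',28),('plug_shoulder',107),('earth_block',2)):
        for k in nets.mark_of(n,q)[:1]: print(n,q,k['confidence'],np.array(k['point']),onplane(c,[k['point']],z))
    for m in nets.trace(n,'earth_block')[:1]:
        P=cloud(c,m['mask']); b=P[(P[:,2]>24)&(P[:,2]<34)]; print('block',len(b),cv2.minAreaRect(b[:,:2].astype('f')))
E
python3 d.py
```

```text
t 5.7 pos [493.8 166.3 111.8] yaw [179.9   0.  157.7] f [-0.4  0.1 -1.2] gap 33.0 
 shift units [0.2 7.  0.4] turn units [ 0.   0.  -1.1]
wrist plug_shoulder 0.57 [325.4 305.5] [[494.8 167.9 107. ]]
wrist earth_block 0.97 [581. 226.] [[560.9 344.1   2. ]]
block 8713 ((560.56982421875, 330.49713134765625), (82.13221740722656, 61.59257125854492), 76.30418395996094)
top socket 0.85 [197.6 218.4] [[571.9 372.7  28. ]]
top earth_block 0.74 [214.5 226.2] [[565.5 347.2   2. ]]
block 1899 ((563.5354614257812, 343.9466552734375), (111.07401275634766, 61.014957427978516), 75.70899200439453)
```

>>> drive_tool --plan "0 0.5 -0.5 0 0 0;0 1 -0.4 0 0 0;0 1 0 0 0 0;0 1 0 0 0 0;0 1 0 0 0 0;0 1 0 0 0 0;0.2 1 0 0 0 0;0 0.5 0 0 0 -0.6;0 0 0 0 0 -0.73;0 0 0 0 0 0;0 0 0 0 0 0;0 0 0 0 0 0"

```text
clock: 7.4
eef_pos: [568.1, 362.0, 138.3]
eef_rot: [-3.141, -0.0, 2.89]
force: [-0.6, 0.0, -1.5]
finger_gap: 0.385
grip_force: 59.9
```

```bash
cat > d.py <<'E'
from h import *
import sys
np.set_printoptions(precision=1,suppress=True)
go(568,364,100,165.7)
for n in('wrist','top'):
    c=snap(n); save(c,n+sys.argv[1])
    z0=pose()[1]['eef_pos'][2]-21.5
    for q,z in (('socket',28),('plug_shoulder',16+z0),('stud_seat',49+z0),('earth_block',2)):
        for k in nets.mark_of(n,q)[:1]: print(n,q,k['confidence'],np.array(k['point']),onplane(c,[k['point']],z))
    for m in nets.trace(n,'earth_block')[:1]:
        P=cloud(c,m['mask']); b=P[(P[:,2]>24)&(P[:,2]<34)]; print('block',len(b),cv2.minAreaRect(b[:,:2].astype('f')),np.median(b[:,2]))
    for m in nets.trace(n,'earth_plug')[:1]:
        P=cloud(c,m['mask']); print('plug z',P[:,2].min(),P[:,2].max()); b=P[(P[:,2]>z0+72)]; print('stud',len(b),b.mean(0))
E
python3 d.py 3
```

```text
t 7.4 pos [568.1 362.  138.3] yaw [-180.    -0.   165.6] f [-0.6  0.  -1.5] gap 32.9 
 shift units [0.  0.1 1.3] turn units [-0. -0. -0.]
wrist socket 0.68 [331.1 233.4] [[570.4 368.4  28. ]]
wrist plug_shoulder 0.55 [323.1 306.9] [[569.7 362.4 132.9]]
wrist stud_seat 0.94 [322.3 349.1] [[568.6 362.3 165.9]]
wrist earth_block 0.72 [296.  220.6] [[561.7 342.8   2. ]]
block 10428 ((564.0737915039062, 344.56768798828125), (109.90487670898438, 61.02669906616211), 76.00972747802734) 27.773803054653825
plug z 1.3445934867938263 195.26499521468384
stud 2260 [565.8 362.8 191.9]
top socket 0.56 [200.  220.5] [[568.3 368.2  28. ]]
block 917 ((557.406494140625, 322.5274963378906), (66.77278137207031, 59.162540435791016), 75.48419189453125) 27.97667685455758
```

View pics/wrist3.png

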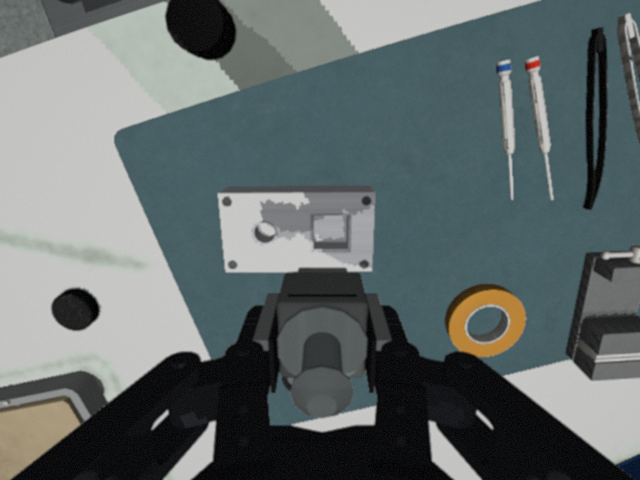

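```bash
python3 -c "
from h import *
go(569.2,367.8,60,166.0)"
```

```text
t 8.1 pos [568.  362.8 138.3] yaw [180.    -0.   165.68] f [ 0.6  0.  -1.4] gap 32.8 
 shift units [2.00e-03 1.72e-01 2.61e+00] turn units [ 0.001 -0.    -0.054]
```

>>> drive_tool --plan "0 0.185 0 0 0 -0.05;0 0 0.8 0 0 0;0 0 0.8 0 0 0;0 0 0.8 0 0 0;0 0 0.2 0 0 0;0 0 0 0 0 0;0 0 0 0 0 0;0 0 0 0 0 0"

```text
clock: 8.9
eef_pos: [570.5, 368.9, 62.1]
eef_rot: [3.139, 0.002, 2.897]
force: [0.5, -0.6, -1.0]
finger_gap: 0.386
grip_force: 59.9
```

>>> drive_tool --plan "0 0 0.1 0 0 0;0 0 0.1 0 0 0;0 0 0.1 0 0 0;0 0 0.05 0 0 0;0 0 0 0 0 0;0 0 0 0 0 0"

```text
clock: 9.5
eef_pos: [569.4, 368.1, 49.7]
eef_rot: [-3.142, -0.0, 2.897]
force: [-0.7, -0.8, -1.5]
finger_gap: 0.389
grip_force: 59.9
```

>>> drive_tool --plan "0 0 0.06 0 0 0;0 0 0.06 0 0 0;0 0 0.06 0 0 0;0 0 0 0 0 0;0 0 0 0 0 0"

```text
clock: 10.0
eef_pos: [569.4, 368.1, 44.3]
eef_rot: [3.142, -0.0, 2.897]
force: [0.5, -1.3, -1.6]
finger_gap: 0.388
grip_force: 59.9
```

In freely, no contact force; on down.

>>> drive_tool --plan "0 0 0.08 0 0 0;0 0 0.08 0 0 0;0 0 0.08 0 0 0;0 0 0.06 0 0 0;0 0 0 0 0 0;0 0 0 0 0 0"

```text
clock: 10.6
eef_pos: [569.4, 368.1, 35.4]
eef_rot: [3.142, -0.0, 2.897]
force: [0.2, 0.1, -0.6]
finger_gap: 0.389
grip_force: 59.9
```

>>> drive_tool --plan "0 0 0.04 0 0 0;0 0 0.04 0 0 0;0 0 0.04 0 0 0;0 0 0 0 0 0;0 0 0 0 0 0"

```text
clock: 11.1
eef_pos: [569.7, 368.3, 34.2]
eef_rot: [3.141, -0.0, 2.897]
force: [-2.9, -1.8, 11.0]
finger_gap: 0.384
grip_force: 61.3
```

>>> drive_tool --plan "0 0 -0.06 0 0 0;0 0 0 0 0 0;0 0 0 0 0 0"

```text
clock: 11.4
eef_pos: [569.8, 368.4, 34.2]
eef_rot: [3.141, 0.001, 2.897]
force: [-0.8, -0.4, 5.2]
finger_gap: 0.385
grip_force: 60.5
```

>>> drive_tool --plan "0 0 0 0 0 0;0 0 0 0 0 0;0 0 0 0 0 0;0 0 0 0 0 0;0 0 0 0 0 0;0 0 -0.3 0 0 0;0 0 -0.8 0 0 0;0 0 -1 0 0 0;0 0 -1 0 0 0;0 0 -1 0 0 0;0 0 -1 0 0 0;0 0 0 0 0 0" --gripper 85

```text
clock: 12.6
eef_pos: [572.4, 369.6, 193.0]
eef_rot: [3.133, 0.007, 2.896]
force: [0.4, -0.6, 0.3]
finger_gap: 0.996
grip_force: 0.0
```

```bash
cat > e.py <<'E'
from h import *
import sys
np.set_printoptions(precision=1,suppress=True)
go(416,320,170,165.7)
for n in('wrist','top'):
    c=snap(n); save(c,n+sys.argv[1])
    for q,z in (('socket',28),('plug_shoulder',28),('stud_seat',61),('cap_top',35)):
        for k in nets.mark_of(n,q)[:1]: print(n,q,k['confidence'],np.array(k['point']),onplane(c,[k['point']],z))
    for q in ('earth_plug','snap_cap','earth_block'):
      for m in nets.trace(n,q)[:1]:
        P=cloud(c,m['mask']); t=np.percentile(P[:,2],96); b=P[P[:,2]>t-5]; print(n,q,m['confidence'],np.array(m['box']),'top',t,b.mean(0)); 
        if q=='earth_plug': b=P[(P[:,2]>53)&(P[:,2]<62)]
        print(cv2.minAreaRect(b[:,:2].astype('f')) if len(b) else '')
E
python3 e.py 4
```

```text
t 12.6 pos [572.4 369.6 193. ] yaw [179.5   0.4 165.9] f [ 0.4 -0.6  0.3] gap 85.1 
 shift units [ 4.7 -2.9  0.7] turn units [0.1 0.1 0. ]
wrist plug_shoulder 0.63 [319.5 211.7] [[572.3 369.1  28. ]]
wrist stud_seat 0.86 [316.  223.6] [[572.2 366.2  61. ]]
wrist cap_top 0.59 [206.6  31.9] [[418.1 322.7  35. ]]
wrist earth_plug 0.61 [317.4 216.9  41.5  47.7] top 89.69058574980859 [569.  368.7  87.8]
((569.218017578125, 368.3924255371094), (33.801719665527344, 33.495208740234375), 76.31645202636719)
wrist snap_cap 0.7 [211.1  35.6  61.1  61.9] top 36.11740404177508 [417.7 322.2  34.8]
((417.76409912109375, 321.9235534667969), (35.289371490478516, 35.31742477416992), 9.481752395629883)
wrist earth_block 0.56 [287.8 204.9 130.9  77.3] top 29.143254431920255 [559.  338.4  27.9]
((564.089111328125, 344.4859619140625), (109.82476043701172, 61.10103225708008), 76.00827026367188)
top socket 0.58 [199.  219.3] [[570.4 370.1  28. ]]
top plug_shoulder 0.38 [199.7 222.3] [[565.1 368.5  28. ]]
top stud_seat 0.42 [195.8 212.3] [[573.9 369.5  61. ]]
top cap_top 0.23 [196.3 211.5] [[582.2 374.5  35. ]]
top earth_plug 0.37 [208.6 216.4   7.9  16. ] top 613.9745217310336 [425.  240.  612.8]
((578.0177001953125, 350.9309387207031), (14.13541316986084, 7.361656188964844), 29.072078704833984)
top earth_block 0.66 [228.4 229.9  42.7  48.4] top 31.14889383145978 [560.1 317.5  29.2]
((504.7622985839844, 283.1795349121094), (226.3197479248047, 63.064212799072266), 26.883771896362305)
```

View pics/wrist4.png

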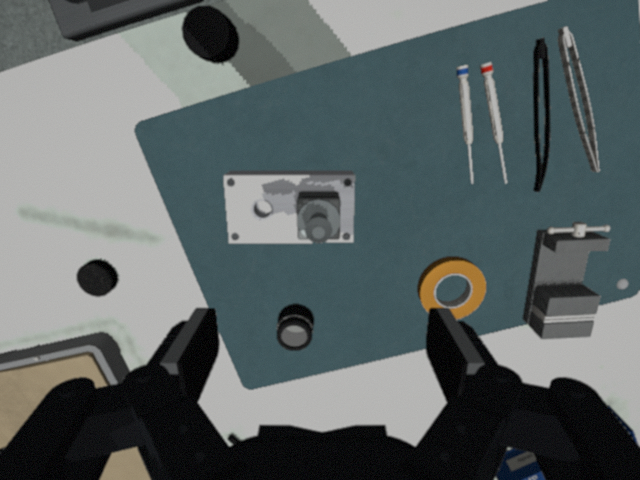

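>>> drive_tool --plan "0.5 -0.3 0 0 0 0;1 -0.6 0 0 0 0;1 -0.6 0 0 0 0;1 -0.6 0.2 0 0 0;0.8 -0.5 0.3 0 0 0;0.35 -0.25 0.2 0 0 0;0 0 0 0 0 0;0 0 0 0 0 0;0 0 0 0 0 0;0 0 0 0 0 0"

```text
clock: 14.4
eef_pos: [414.6, 319.4, 166.0]
eef_rot: [3.141, 0.001, 2.896]
force: [-0.1, -1.1, 0.3]
finger_gap: 0.997
grip_force: 0.0
```

```bash
cat > f.py <<'E'
from h import *
np.set_printoptions(precision=1,suppress=True)
go(417.3,321.7,8,165.7)
c=snap('wrist'); save(c,'w5')
for m in nets.trace('wrist','snap_cap')[:2]:
        P=cloud(c,m['mask']); t=np.percentile(P[:,2],96); b=P[P[:,2]>t-5]; print(m['confidence'],np.array(m['box']),'top',t,b.mean(0),cv2.minAreaRect(b[:,:2].astype('f')))
for k in nets.mark_of('wrist','cap_top')[:1]: print(k['confidence'],onplane(c,[k['point']],35))
E
python3 f.py
```

```text
t 14.4 pos [414.6 319.4 166. ] yaw [179.9   0.1 165.9] f [-0.1 -1.1  0.3] gap 85.1 
 shift units [-0.1  0.1  5.3] turn units [0. 0. 0.]
0.94 [323.9 220.4  50.9  53.1] top 35.923170512764514 [416.1 321.7  34.8] ((416.75360107421875, 321.6781921386719), (34.39690017700195, 35.30141067504883), 75.5338134765625)
0.98 [[419.1 320.7  35. ]]
```

View pics/w5.png

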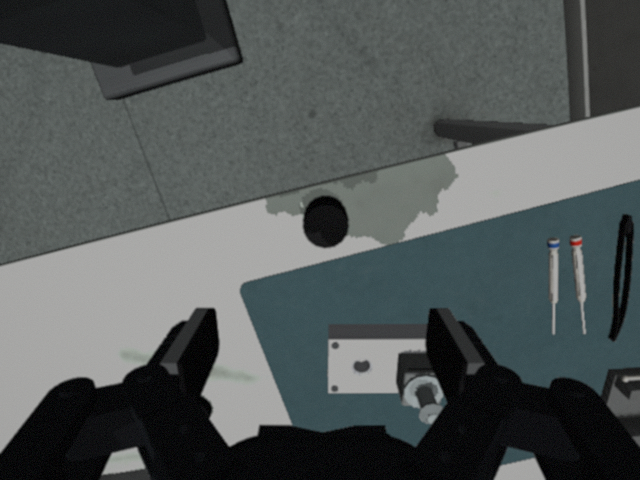

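>>> drive_tool --plan "-0.05 0.09 0.8 0 0 0;0 0 1 0 0 0;0 0 1 0 0 0;0 0 1 0 0 0;0 0 0.8 0 0 0;0 0 0.5 0 0 0;0 0 0.17 0 0 0;0 0 0 0 0 0;0 0 0 0 0 0"

```text
clock: 15.45
eef_pos: [416.2, 321.8, 8.3]
eef_rot: [3.14, 0.001, 2.897]
force: [-1.1, -0.5, 0.2]
finger_gap: 0.997
grip_force: 0.0
```

>>> drive_tool --plan "0 0 0 0 0 0;0 0 0 0 0 0;0 0 0 0 0 0;0 0 0 0 0 0;0 0 0 0 0 0;0 0 0 0 0 0;0 0 0 0 0 0;0 0 0 0 0 0" --gripper 20 --newtons 60

```text
clock: 16.25
eef_pos: [415.7, 321.6, 8.3]
eef_rot: [3.141, 0.0, 2.897]
force: [-0.7, -0.7, 4.8]
finger_gap: 0.397
grip_force: 59.5
```

>>> drive_tool --plan "0 0 -0.3 0 0 0;0 0 -0.7 0 0 0;0 0 -1 0 0 0;0 0 -1 0 0 0;0 0 -1 0 0 0;0 0 -0.6 0 0 0;0 0 0 0 0 0;0 0 0 0 0 0;0 0 0 0 0 0"

```text
clock: 17.15
eef_pos: [414.6, 320.5, 144.3]
eef_rot: [-3.14, -0.001, 2.897]
force: [-0.0, 0.3, 0.1]
finger_gap: 0.401
grip_force: 59.7
```

```bash
cat > g.py <<'E'
from h import *
import sys
np.set_printoptions(precision=1,suppress=True)
go(569.4,368.3,110,165.9)
c=snap('wrist'); save(c,'w'+sys.argv[1])
z0=pose()[1]['eef_pos'][2]-8
for m in nets.trace('wrist','snap_cap')[:1]:
    P=cloud(c,m['mask']); b=P[abs(P[:,2]-z0-35)<5]; print(m['confidence'],np.array(m['box']),'zmax',np.percentile(P[:,2],96)-z0,b.mean(0),cv2.minAreaRect(b[:,:2].astype('f')))
for k in nets.mark_of('wrist','cap_top')[:1]: print(k['confidence'],onplane(c,[k['point']],z0+35))
for m in nets.trace('wrist','earth_plug')[:1]:
    P=cloud(c,m['mask']); b=P[(P[:,2]>83)&(P[:,2]<95)]; print('stud',m['confidence'],len(b),b.mean(0)if len(b) else''); b=P[(P[:,2]>53)&(P[:,2]<62)];print(cv2.minAreaRect(b[:,:2].astype('f')) if len(b)>4 else '')
E
python3 g.py 6
```

```text
t 17.15 pos [414.6 320.5 144.3] yaw [-179.9   -0.1  166. ] f [-0.   0.3  0.1] gap 34.2 
 shift units [-4.6  2.8  1.1] turn units [-0. -0.  0.]
0.8 [322.3 328.3  97.2 124.4] zmax 35.47217436054902 [414.  321.  170.6] ((415.84136962890625, 320.6227111816406), (34.33395004272461, 36.339447021484375), 75.5229263305664)
0.81 [[416.4 320.8 171.2]]
stud 0.86 277 [566.5 368.2  88.2]
```

>>> drive_tool --plan "-0.5 0.3 0 0 0 0;-1 0.6 0 0 0 0;-1 0.6 0 0 0 0;-1 0.6 0 0 0 0;-0.8 0.5 0 0 0 0;-0.3 0.2 0 0 0 0;0 0 0 0 0 0;0 0 0 0 0 0;0 0 0 0 0 0;0 0 0 0 0 0"

```text
clock: 18.35
eef_pos: [568.5, 369.3, 145.8]
eef_rot: [3.141, -0.001, 2.898]
force: [-1.0, -0.7, -1.1]
finger_gap: 0.402
grip_force: 59.7
```

```bash
python3 g.py 7; python3 -c "
from h import *
go(568.2,368.2,105,165.9)"
```

```text
t 18.35 pos [568.5 369.3 145.8] yaw [180.  -0. 166.] f [-1.  -0.7 -1.1] gap 34.3 
 shift units [-0.  -0.   1.2] turn units [ 0. -0.  0.]
0.76 [322.3 329.7  94.6 119.2] zmax 35.253300563433015 [568.1 369.8 172.1] ((569.5805053710938, 369.42138671875), (34.2657356262207, 36.153526306152344), 77.20757293701172)
0.97 [[570.2 369.7 172.8]]
stud 0.85 639 [567.1 369.1  87.4]
((569.25927734375, 368.4786376953125), (34.03202819824219, 33.852901458740234), 75.66319274902344)
t 18.55 pos [569.3 369.4 145.8] yaw [179.98  -0.   165.99] f [ 0.1 -0.4 -0.5] gap 34.3 
 shift units [ 0.026 -0.047  1.361] turn units [ 0.004 -0.001  0.015]
```

View pics/w7.png

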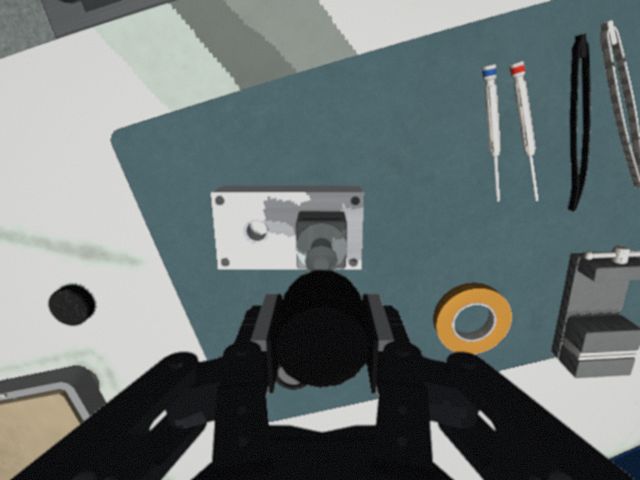

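>>> drive_tool --plan "0.01 -0.03 0.5 0 0 0;0 0 0.6 0 0 0;0 0 0.4 0 0 0;0 0 0.2 0 0 0;0 0 0.2 0 0 0;0 0 0.1 0 0 0;0 0 0.1 0 0 0;0 0 0 0 0 0;0 0 0 0 0 0"

```text
clock: 19.45
eef_pos: [569.4, 368.7, 83.0]
eef_rot: [3.141, 0.0, 2.897]
force: [0.1, 0.0, 0.4]
finger_gap: 0.4
grip_force: 59.8
```

>>> drive_tool --plan "0 0 0.05 0 0 0;0 0 0.05 0 0 0;0 0 0.05 0 0 0;0 0 0.05 0 0 0;0 0 0 0 0 0;0 0 0 0 0 0"

```text
clock: 20.05
eef_pos: [569.3, 368.8, 77.2]
eef_rot: [3.141, 0.0, 2.897]
force: [-1.8, -0.4, 4.4]
finger_gap: 0.398
grip_force: 60.3
```

>>> drive_tool --plan "0 0 0.04 0 0 0;0 0 0.04 0 0 0;0 0 0 0 0 0;0 0 0 0 0 0"

```text
clock: 20.45
eef_pos: [568.6, 368.1, 73.1]
eef_rot: [-3.14, -0.001, 2.897]
force: [-0.1, -0.7, -0.6]
finger_gap: 0.405
grip_force: 59.9
```

>>> drive_tool --plan "0 0 0.04 0 0 0;0 0 0.04 0 0 0;0 0 0.04 0 0 0;0 0 0 0 0 0;0 0 0 0 0 0"

```text
clock: 20.95
eef_pos: [569.2, 368.4, 70.5]
eef_rot: [-3.142, -0.0, 2.897]
force: [-0.3, 0.1, -0.4]
finger_gap: 0.399
grip_force: 59.9
```

>>> drive_tool --plan "0 0 0.03 0 0 0;0 0 0.03 0 0 0;0 0 0 0 0 0;0 0 0 0 0 0"

```text
clock: 21.35
eef_pos: [569.4, 368.6, 69.3]
eef_rot: [3.141, 0.0, 2.897]
force: [-0.8, -1.5, 4.0]
finger_gap: 0.402
grip_force: 60.4
```

>>> drive_tool --plan "0 0 0.03 0 0 0;0 0 0.02 0 0 0;0 0 0 0 0 0;0 0 0 0 0 0;0 0 0 0 0 0;0 0 0 0 0 0"

```text
clock: 21.95
eef_pos: [569.5, 368.6, 69.3]
eef_rot: [3.141, 0.0, 2.897]
force: [-2.8, -1.3, 10.7]
finger_gap: 0.401
grip_force: 61.2
```

```bash
cat > k.py <<'E'
from h import *
np.set_printoptions(precision=1,suppress=True)
go(568.2,368.2,69,165.9)
for n in('wrist','scene'):
  c=snap(n); save(c,n+'9')
  for q in('snap_cap','earth_plug'):
    for m in nets.trace(n,q)[:1]:
      P=cloud(c,m['mask']); t=np.percentile(P[:,2],96); b=P[P[:,2]>t-5]; print(n,q,m['confidence'],np.array(m['box']),t,cv2.minAreaRect(b[:,:2].astype('f')))
i=cv2.imread('pics/scene9.png')[170:290,230:390]; cv2.imwrite('pics/c9.png',cv2.resize(i,None,fx=4.5,fy=4.5,interpolation=3))
go(568.2,368.2,69,165.9)
E
python3 k.py
```

```text
t 21.95 pos [569.5 368.6  69.3] yaw [179.9   0.  166. ] f [-2.8 -1.3 10.7] gap 34.3 
 shift units [ 0. -0.  0.] turn units [0. 0. 0.]
wrist snap_cap 0.62 [321.  327.1  96.  119. ] 96.69339852035121 ((570.515380859375, 368.5257568359375), (34.03822326660156, 36.41120529174805), 77.4839859008789)
wrist earth_plug 0.96 [319.2 268.1  73.4  40.5] 58.86235628539897 ((558.837646484375, 370.47222900390625), (33.91577911376953, 12.389169692993164), 76.95820617675781)
scene snap_cap 0.71 [294.5 205.6   7.3  18. ] 96.04614990666047 ((553.7752685546875, 363.6617736816406), (9.506464958190918, 3.2422616481781006), 75.98016357421875)
scene earth_plug 0.58 [299.4 221.9  20.9  17.1] 61.710497816261174 ((564.4452514648438, 356.03533935546875), (17.18467140197754, 32.8994140625), 65.10466766357422)
t 22.25 pos [569.5 368.6  69.3] yaw [179.9   0.  166. ] f [-3.3 -1.7 11.1] gap 34.3 
 shift units [ 0. -0.  0.] turn units [0. 0. 0.]
```

View pics/c9.png

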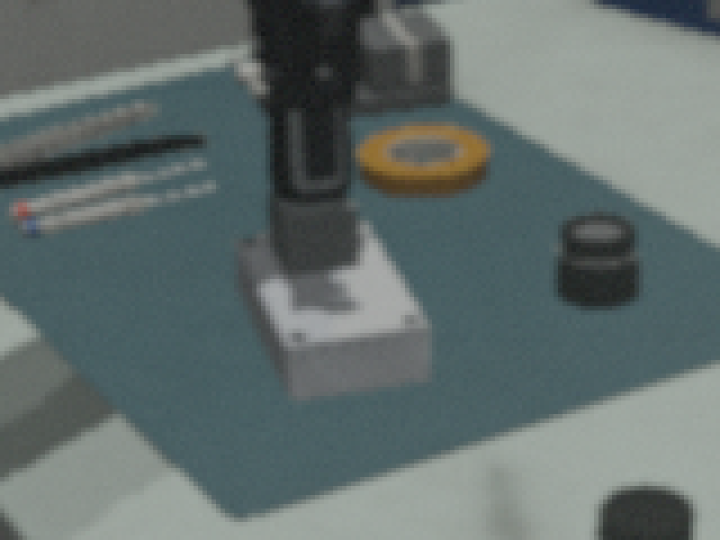

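The picture shows the plug body resting on the block at about (315,235), with the cap and fingers directly above it. The cap top measures about 96 mm, as it should when home, and the push is about 11 N.

```bash
python3 -c "
from plant import r
print(r.sign_off())"
```

```text
the job is handed in; nothing more can be done
None
```

I handed the job in at about 22 s: the plug is home in the square socket, the cap has snapped down onto its collar, and the arm is still pressing with about 11 N. The hand-in returned no verdict.

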